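# Pile two culture plates on the swing tray and hold it at the third click

## Robot

A 6-joint arm with a two-finger parallel gripper is mounted at the origin on the work surface. World frame = base frame: x ahead of the robot, y to its left, z up, the work surface at z = 0. Lengths are in m, angles in degrees, forces in N, time in s.
With the tool pointing down it reaches from about 0.4 to 0.825 m from the base axis. Payload 7 kg.
Tool frame: the origin (TCP) lies on the front face of the gripper's body, between the roots of the fingers; the fingertips stand 66 mm ahead of it and the grasp point (between the pads) lies 47 mm ahead of it (nose_length is the distance from the TCP to the fingertips, in m); y points along the fingers, z is the direction in which the jaws open and shut, and the axes are right-handed (so a half turn about y gives the same grasp; the last joint's range is limited). The gripper opens to 88 mm and grips with 3 to 60 N. Pads are 19 mm wide; open, the fingers measure 130 mm over their backs; the gripper's body (78 mm by 193 mm) begins 47 mm behind the grasp point.
Start: joints at [-56.603, 20.546, 0.682, 0, -70.136, -16.507], TCP at [0.196, -0.646, 0.292] pointing down, gripper open.
Joint ranges: [-176.03, 176.03], [-82.01, 121.73], [-58.28, 71.71], [-173.87, 95.51], [-174.79, -0.11], [-173.66, 173.66]. Speed limits (degrees/s): [136.94, 136.94, 172.46, 180, 180, 180].

## Interface

Orientations are given as [roll, pitch, yaw] about the fixed x, y, z axes, in that order (R = Rz(yaw) Ry(pitch) Rx(roll)).
In Python, from plant import get_state, capture, close_job, nose_length gives the robot as it stands.
- The arm moves only by the tool apply_moves, never from a script. Its argument "rows" is a list of rows, each a list of 2 entries, a list of its own where there are three numbers: the shift along the tool's x, y, z in m, then the turn about the tool's y in degrees. In form: [[[tx, ty, tz], yaw], ...]. A call has 1 to 20 rows; each row is the pose to reach, as a shift and turn from the pose commanded when the call began, along the tool's axes at that moment; what a row does not reach only later rows make up. A row lasts 1/8 s, in which the tool goes at most 62.5 mm and 10.7 degrees, less where a joint would pass 70% of its speed; a pose out of reach is approached as far as the arm can. A call with a gripper value outside its range is refused whole. "gripper" is the opening, from 0 (shut) to 1 (fully open), set as the call begins (left out, the last holds). The fingers move at their own pace and stop on an object; "grip_force" is the grip in N (left out, the last holds). Time passes only in rows, so rows that repeat a pose let the fingers close. It gives the time, the measured TCP pose, the force and the opening at its end, in the units of the state.
- get_state(): the state, without advancing time (a new reading comes with each control period).
- capture(name): name is "scene" or "top" or "wrist"; returns a dict with "pixels" (480x640x3 uint8, blue, green, red), "z_map" (480x640 float32, m along the optical axis (not along the pixel's ray), 0 where there is no reading), "intrinsics" (3x3 intrinsics, pixels), "D" ([k1, k2, p1, p2, k3] as OpenCV has them; the pictures are not rectified), "rvec" (rotation vector, rad) and "tvec" (3), from world to camera coordinates, as OpenCV has them; the wrist camera has in their place "mount" (4x4, takes a point from camera to tool coordinates, whose origin is the TCP and whose axes are the tool frame's). Camera axes: x right, y down, z forward; pixel columns grow to the right and rows downward; lengths in m; the calibration is good to about 2 mm. A picture is of the moment at which its call begins: read the wrist's pose just before it.
- close_job(): hands the job in, once; it reports no verdict.
The state is a dict: "time_s": time; "joints": joint angles; "qd": joint speeds; "joint_torque": joint torques, N m; "tcp_pos": TCP position; "eef_rot": TCP orientation; "contact_force": force on the tool from outside, world axes, zero at the start; "moment": the same for the moment, N m; "gripper_width": finger opening in m.
Only numpy, scipy, OpenCV 4.12 (cv2) and the standard library are available. Lean on these libraries where they do the work, as an engineer would, in place of code of your own. Each camera call takes 0.05 s, during which the arm holds its last target.

## Task

Put the green plate squarely in the white outline on the viewer's swing tray, stack the blue plate squarely on top of it, and then turn the tray's knob clockwise by three clicks, to the third stop over the lit window, without going clearly past it. The knob springs back when let go, so finish while still holding it at the third stop with the pile in place; keep the plates upright and leave the cactus, the slide box and the lens where they are.

Things in the scene. Friction and masses are not known exactly. Their poses are not given: they have to be found in the camera images.
- green_dish: Green-lidded square culture plate, rigid and closed, 56 x 56 mm and 14 mm tall, about 40 g, loose on the bench. Origin: centre of its underside; z up, x and y parallel to its sides. The four sides are alike: any quarter turn will do.
- blue_dish: Blue-lidded square culture plate, otherwise the same as the green one: 56 x 56 x 14 mm, origin at the centre of its underside, x and y parallel to its sides.
- viewer: Fixed round ivory base with a black top, 330 mm across, 22 mm tall; its yaw varies. Origin: centre of its underside, on the vertical swing axis; z up. The tray at rest points along its +y. The round lit window (54 mm) lies 100 mm from the axis at the third stop, 72 degrees clockwise (from above) from +y. Rim ticks every 24 degrees show rest and five stops; the third is red.
- nest (a point): Centre of the white square outline (62 mm outside) on the tray's flat dark pad (80 x 80 mm), on the pad's upper face, 31 mm above the bench and 100 mm from the swing axis. Its x and y run parallel to the outline's sides, y pointing away from the axis. It swings with the tray.
- knob: The knob, fixed to the tray on the swing axis: a black upright bar grip 44 mm long (its x), 14 mm thick (its y), 36 mm tall, from 53 to 89 mm above the bench, on a round steel neck 32 mm across. Origin: on the axis at the neck's foot, 31 mm above the bench. x and y are parallel to those of the nest: the bar stands across the tray.
- knob_grip (a point): On the swing axis inside the bar grip, 77 mm above the bench, 12 mm below the bar's top: a good height to pinch it, across its 14 mm.
- tray (a joint): Angle of tray and knob, rad: 0 at rest against its end stop; grows clockwise seen from above. Stops every 0.419 (24 degrees): third 1.257, fourth 1.676, end 2.094. A spring resists with 0.09 N m at rest, 0.13 at the third stop; the click adds 0.08 a quarter of the way between stops and takes off 0.08 at three quarters: resistance swells, then falls away. Let go, it runs back to 0.
- cactus: Bystander: small cactus in a round yellow pot, 90 mm across, 119 mm tall. Origin: centre of its underside.
- slide_box: Bystander: closed blue slide box, 90 x 100 x 34 mm. Origin: centre of its underside.
- objective: Bystander: steel microscope objective lens standing upright, 32 mm across, 48 mm tall. Origin: centre of its underside.
Mind the look-alikes: they are no part of the job. What is shaped like the green_dish but orange or red is not meant.

How it is judged:
By the outcome, as a careful person would: the job done as asked, in the order asked, and still so for the second after the job is handed in, while the arm keeps its last pose, push and grip.
It also fails if it takes over 66 s, if anything falls off the work surface, if the arm or the gripper's body presses on something with over 40 N, if the wrist force passes 120 N, or if a joint passes its speed limit or range.

## Working session

There is one attempt and no reset: what is moved stays moved. The work goes in short steps, Python scripts to look and compute and a tool call to move; the robot and the scene stay as the last step left them, time stands still between calls to the robot, and variables do not carry over. Pictures are saved under pics/ and viewed, and the job is handed in when it is done.

Besides the shell and the picture viewer there is one more tool, called after "Request:" by a JSON object that holds its "fn" and its "kwargs", one argument or row to a line. apply_moves: Moves the arm, as the interface text tells. Its arguments: {"type":"object","properties":{"rows":{"type":"array"},"gripper":{"type":"number"},"grip_force":{"type":"number"}},"required":["rows"]}

```bash
ls; mkdir -p pics; python3 - <<'E'
from plant import *
import cv2,numpy as np
print(get_state(), nose_length)
for n in ["scene","top"]:
    c=capture(n); cv2.imwrite(f"pics/{n}0.png",c["pixels"]); print(n,c["intrinsics"],c["D"],c["rvec"],c["tvec"],(c["z_map"]>0).mean())
E
```

```text
pics
{'time_s': 0.0, 'joints': array([-5.66027099e+01,  2.05892661e+01,  6.33195079e-01, -2.11726018e-02,
       -7.01360679e+01, -1.65066233e+01]), 'qd': array([ 0.03283674,  0.03398746, -0.01582584, -0.0431308 , -0.05427291,
        0.08779358]), 'joint_torque': array([ 1.61805350e-03, -5.82719851e+01,  2.93057960e+01,  6.99688330e+00,
        6.78254830e-03, -1.68765077e-04]), 'tcp_pos': array([ 0.19598657, -0.64551024,  0.29123938]), 'eef_rot': array([-8.99060028e+01,  7.09831222e-03,  1.68834624e+01]), 'contact_force': array([ 0.47796598,  0.29915451, -0.12070906]), 'moment': array([ 0.00096242, -0.00101092,  0.028145  ]), 'gripper_width': 0.08758295795568076} 0.0656
scene [[615.49282801   0.         326.34680314]
 [  0.         615.49282801 239.0020293 ]
 [  0.           0.           1.        ]] [-0.00301057  0.          0.          0.          0.        ] [ 1.90947078  1.09287296 -0.58162291] [-0.3363179  -0.18166895  2.07784778] 0.9507486979166667
top [[457.05896948   0.         320.57615085]
 [  0.         457.05896948 242.28632798]
 [  0.           0.           1.        ]] [0.04109352 0.         0.         0.         0.        ] [ 2.16816462 -2.22425614  0.02089791] [0.06776403 0.54877064 1.17601756] 0.995810546875
```

View pics/scene0.png

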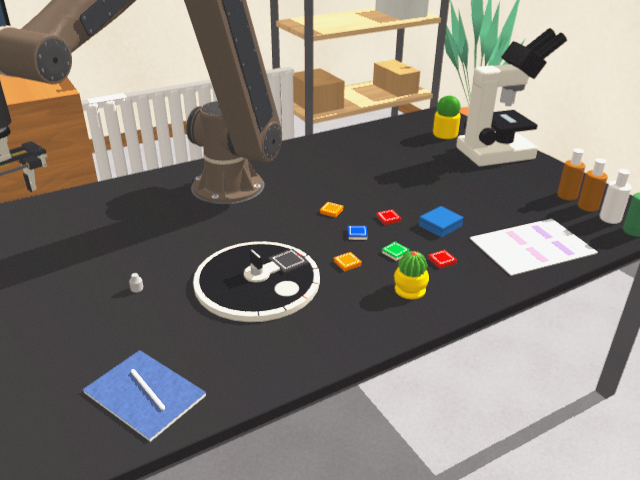

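View pics/top0.png

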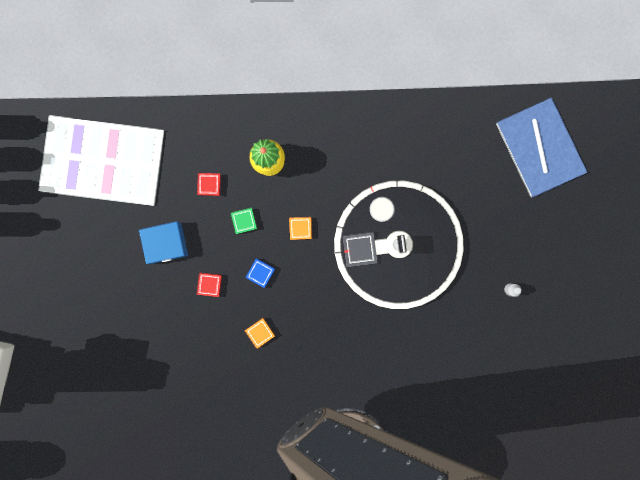

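The scene picture shows the viewer with its tray, near (257,280). In the top picture the green plate is at (244,221), the blue one at (260,273), the viewer axis at (399,244) and the nest at (361,249). The look-alikes are orange at (300,228) and (260,333), and red at (209,184) and (209,285).

```bash
cat > h.py <<'E'
from plant import *
import cv2,numpy as np
from scipy.spatial.transform import Rotation as Ro
def toolR(s): return Ro.from_euler('xyz',s["eef_rot"],degrees=True).as_matrix()
def cam(n):
    s=get_state(); c=capture(n)
    if n=="wrist":
        T=np.eye(4);T[:3,:3]=toolR(s);T[:3,3]=s["tcp_pos"];M=T@np.array(c["mount"]);c["R"]=M[:3,:3];c["o"]=M[:3,3]
    else:
        R=cv2.Rodrigues(np.array(c["rvec"]))[0];c["R"]=R.T;c["o"]=-R.T@np.array(c["tvec"]).ravel()
    return c
def plane(c,px,z):
    p=cv2.undistortPoints(np.float64(px).reshape(-1,1,2),np.array(c["intrinsics"]),np.array(c["D"])).reshape(-1,2)
    d=np.c_[p,np.ones(len(p))]@c["R"].T
    return c["o"]+d*((z-c["o"][2])/d[:,2])[:,None]
def pix(c,P):
    P=np.float64(P).reshape(-1,3); q=(P-c["o"])@c["R"]
    return cv2.projectPoints(q,np.zeros(3),np.zeros(3),np.array(c["intrinsics"]),np.array(c["D"]))[0].reshape(-1,2)
def hsv(c): return cv2.cvtColor(c["pixels"],cv2.COLOR_BGR2HSV)
def blobs(m,amin=60):
    cs,_=cv2.findContours(m,cv2.RETR_EXTERNAL,cv2.CHAIN_APPROX_NONE)
    return sorted([k for k in cs if cv2.contourArea(k)>amin],key=cv2.contourArea,reverse=True)
def square(c,k,z):
    P=plane(c,k.reshape(-1,2).astype(float),z)
    (cx,cy),(w,h),a=cv2.minAreaRect(np.float32(P[:,:2]*1000))
    return np.round([cx,cy],1),np.round([w,h],1),round(a%90,1)
G=((45,90,60),(85,255,255)); B=((100,150,60),(125,255,255))
E
python3 - <<'E'
from h import *
c=cam("top");H=hsv(c)
for nm,r in dict(G=G,B=B,O=((8,150,120),(32,255,255))).items():
    for k in blobs(cv2.inRange(H,*r)):
        print(nm,k.reshape(-1,2).mean(0).round(),square(c,k,.013))
m=cv2.inRange(H,(0,0,150),(180,60,255));
for k in blobs(m):
    if 330<k[:,0,0].mean()<530: print("W",k.reshape(-1,2).mean(0).round(),cv2.contourArea(k),plane(c,[cv2.minEnclosingCircle(k)[0]],.022).round(4),square(c,k,.022))
print(plane(c,[[399,244]],.053),plane(c,[[361,249]],.031),plane(c,[[382,209]],.022))
w=cam("wrist");cv2.imwrite("pics/w0.png",w["pixels"]);print(w["mount"],w["intrinsics"],w["D"])
E
```

```text
G [264. 153.] (array([786.7, 193.9]), array([74.1, 70.1]), 32.2)
G [243. 220.] (array([612.4, 253.4]), array([58.9, 57.9]), 12.8)
B [163. 243.] (array([560.8, 461.7]), array([ 93.5, 110.2]), 10.9)
B [260. 273.] (array([475.6, 212.6]), array([58.2, 58.1]), 59.7)
O [260. 333.] (array([321.1, 216.5]), array([57.8, 57.5]), 32.8)
O [300. 228.] (array([588.7, 106.1]), array([57.1, 57.2]), 88.6)
O [268. 161.] (array([766.6, 185.1]), array([76.8, 90.9]), 20.4)
W [398. 243.] 12836.5 [[ 0.5388 -0.1454  0.022 ]] (array([ 539.8, -143.6]), array([325.8, 325. ]), 88.3)
W [512. 290.] 139.0 [[ 0.417  -0.4264  0.022 ]] (array([ 418.3, -426.4]), array([39.6, 27.7]), 88.8)
W [514. 159.] 78.5 [[ 0.748  -0.4428  0.022 ]] (array([ 748.5, -442.9]), array([206. ,   4.8]), 22.9)
[[ 0.539517   -0.14207921  0.053     ]] [[ 0.52986025 -0.04893392  0.031     ]] [[ 0.63129932 -0.10624809  0.022     ]]
[[-4.45798743e-04  9.62723619e-01  2.70486662e-01 -7.22651092e-02]
 [-5.24427346e-04 -2.70486877e-01  9.62723519e-01 -9.27228004e-02]
 [ 9.99999763e-01  2.87330332e-04  6.25461302e-04  1.10394921e-04]
 [ 0.00000000e+00  0.00000000e+00  0.00000000e+00  1.00000000e+00]] [[360.5536013    0.         314.43132752]
 [  0.         360.5536013  237.3767776 ]
 [  0.           0.           1.        ]] [0.02007091 0.         0.         0.         0.        ]
```

```bash
python3 -c "
import cv2
a=cv2.imread('pics/top0.png')
cv2.imwrite('pics/top0z.png',cv2.resize(a[140:340,190:480],None,fx=2.7,fy=2.7,interpolation=3))"
```

```text
(no output)
```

View pics/top0z.png

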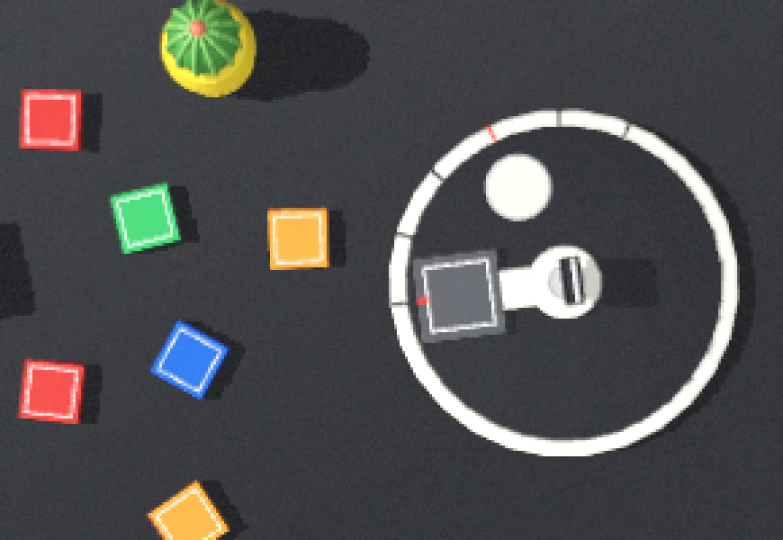

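View pics/w0.png

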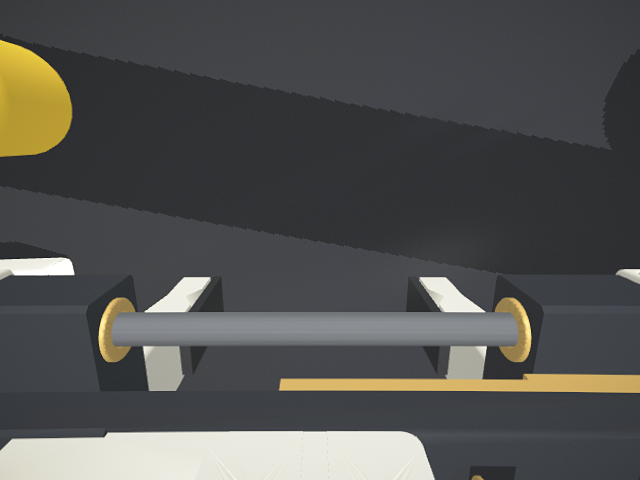

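Request:
{"fn": "apply_moves", "kwargs": {
  "rows": [
    [[0.013,0.001,0.015],-2],
    [[0.04,0.003,0.044],-5],
    [[0.079,0.006,0.089],-10],
    [[0.119,0.009,0.133],-15],
    [[0.158,0.012,0.178],-21],
    [[0.198,0.015,0.222],-26],
    [[0.238,0.018,0.266],-31],
    [[0.277,0.021,0.311],-36],
    [[0.317,0.024,0.355],-41],
    [[0.356,0.028,0.4],-46],
    [[0.396,0.031,0.444],-52],
    [[0.436,0.034,0.488],-57],
    [[0.475,0.037,0.533],-62],
    [[0.515,0.04,0.577],-67],
    [[0.554,0.043,0.622],-72],
    [[0.594,0.046,0.666],-77],
    [[0.627,0.048,0.703],-82],
    [[0.647,0.05,0.725],-84],
    [[0.66,0.051,0.74],-86],
    [[0.66,0.051,0.74],-86]
  ],
  "gripper": 1
}}

```text
time_s: 2.7
tcp_pos: [0.6123, 0.2549, 0.2407]
eef_rot: [-90.0, 0.0, 103.0]
contact_force: [-0.4, -0.1, -0.6]
gripper_width: 0.0875
```

```bash
cat > wl.py <<'E'
from h import *
import sys
s=get_state();c=cam("wrist");cv2.imwrite(sys.argv[1],c["pixels"]);H=hsv(c)
print(s["time_s"],s["tcp_pos"].round(4),s["eef_rot"].round(2),s["joints"].round(1))
R=toolR(s)
for nm,r in dict(G=G,B=B).items():
    for k in blobs(cv2.inRange(H,*r),300):
        (x,y),wh,a=square(c,k,.0135)
        print(nm,k.reshape(-1,2).mean(0).round(),cv2.boundingRect(k),(x,y),wh,a,"tool delta mm",(R.T@(np.array([x,y,0])-s["tcp_pos"]*[1000,1000,0])).round(1))
E
python3 wl.py pics/w1.png
```

```text
2.7 [0.6123 0.2549 0.2407] [-8.996e+01  1.000e-02  1.030e+02] [ 39.4  21.4  -4.9  -0.  -63.7 -26.4]
G [97. 79.] (31, 17, 133, 124) (np.float64(810.0), np.float64(183.4)) [ 91.2 101. ] 62.6 tool delta mm [-1.141e+02 -1.000e-01 -1.766e+02]
G [316. 215.] (284, 185, 64, 61) (np.float64(612.3), np.float64(251.7)) [56.6 55.5] 13.0 tool delta mm [-3.1  0.   0.7]
B [475. 206.] (430, 163, 89, 86) (np.float64(475.9), np.float64(211.8)) [56.4 57.9] 59.8 tool delta mm [-1.130e+01  1.000e-01  1.426e+02]
B [316. 373.] (276, 364, 90, 27) (np.float64(573.1), np.float64(410.2)) [93.5 29.8] 22.8 tool delta mm [160.1  -0.    3.2]
```

View pics/w1.png

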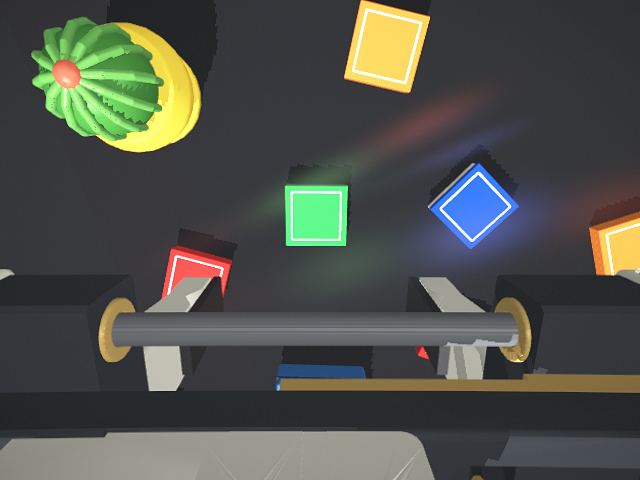

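The wrist picture shows the green plate centred at (316,215) and square to the jaws, with blue at (475,206). Both sizes come out at 56–58 mm, as they should.

Request:
{"fn": "apply_moves", "kwargs": {
  "rows": [
    [[-0.003,0.02,0.001],0],
    [[-0.003,0.05,0.001],0],
    [[-0.003,0.09,0.001],0],
    [[-0.003,0.125,0.001],0],
    [[-0.003,0.15,0.001],0],
    [[-0.003,0.165,0.001],0],
    [[-0.003,0.172,0.001],0],
    [[-0.003,0.172,0.001],0],
    [[-0.003,0.172,0.001],0]
  ]
}}

```text
time_s: 3.88
tcp_pos: [0.6128, 0.2511, 0.0703]
eef_rot: [-90.1, -0.0, 102.9]
contact_force: [-0.1, 0.1, 0.2]
gripper_width: 0.0878
```

Request:
{"fn": "apply_moves", "kwargs": {
  "rows": [
    [[0,0,0],0],
    [[0,0,0],0],
    [[0,0,0],0],
    [[0,0,0],0],
    [[0,0,0],0],
    [[0,0,0],0],
    [[0,-0.01,0],0],
    [[0,-0.03,0],0],
    [[0,-0.07,0],0],
    [[0,-0.11,0],0],
    [[0,-0.13,0],0],
    [[0,-0.13,0],0]
  ],
  "gripper": 0.5,
  "grip_force": 20
}}

```text
time_s: 5.38
tcp_pos: [0.6131, 0.2513, 0.2018]
eef_rot: [-90.2, -0.1, 102.9]
contact_force: [0.1, 0.6, -0.8]
gripper_width: 0.0558
```

```bash
python3 wl.py pics/w2.png
```

```text
5.375 [0.6131 0.2513 0.2018] [-9.023e+01 -1.000e-01  1.029e+02] [ 39.1  23.   -7.9   0.  -58.8 -26.2]
G [55. 77.] (0, 0, 138, 149) (np.float64(809.2), np.float64(184.8)) [95.2 94.9] 89.0 tool delta mm [-108.6    0.5 -176.3]
G [315. 287.] (266, 263, 98, 49) (np.float64(602.9), np.float64(300.9)) [80.4 43.7] 13.0 tool delta mm [50.6  0.1 -1.1]
G [322. 268.] (250, 244, 144, 68) (np.float64(599.0), np.float64(291.6)) [118.1  60.2] 13.0 tool delta mm [42.4  0.1  4.8]
G [315. 355.] (255, 345, 120, 16) (np.float64(589.1), np.float64(361.9)) [106.3  15.2] 13.1 tool delta mm [113.2   0.2  -1.3]
B [496. 219.] (446, 170, 101, 97) (np.float64(475.9), np.float64(211.9)) [56.8 57.9] 59.7 tool delta mm [ -7.8  -0.6 142.5]
```

View pics/w2.png

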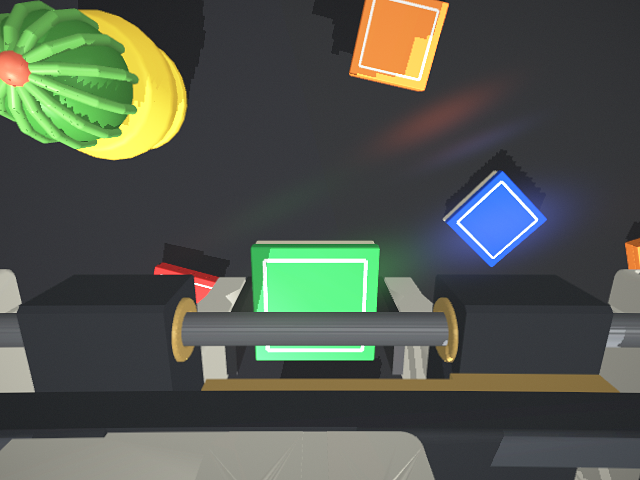

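Request:
{"fn": "apply_moves", "kwargs": {
  "rows": [
    [[-0.006,-0.002,0.004],0],
    [[-0.02,-0.006,0.013],0.5],
    [[-0.045,-0.012,0.03],1],
    [[-0.08,-0.02,0.053],2.5],
    [[-0.115,-0.025,0.076],4],
    [[-0.15,-0.03,0.1],5.5],
    [[-0.18,-0.035,0.12],6.5],
    [[-0.2,-0.038,0.132],7],
    [[-0.21,-0.04,0.138],7],
    [[-0.213,-0.04,0.14],7],
    [[-0.213,-0.04,0.14],7]
  ]
}}

```text
time_s: 6.8
tcp_pos: [0.5236, 0.0123, 0.2389]
eef_rot: [-90.0, 0.0, 95.9]
contact_force: [0.4, 0.5, -1.6]
gripper_width: 0.056
```

```bash
python3 wl.py pics/w3.png
```

```text
6.8 [0.5236 0.0123 0.2389] [-89.99   0.    95.91] [ 22.8   8.8 -22.7  -0.  -58.6 -16.9]
G [315. 287.] (266, 263, 98, 49) (np.float64(517.0), np.float64(78.6)) [91.3 49.5] 5.9 tool delta mm [66.6 -0.  -0.2]
G [315. 268.] (250, 244, 130, 68) (np.float64(517.9), np.float64(69.3)) [119.9  68. ] 5.9 tool delta mm [57.3 -0.  -0.2]
G [315. 355.] (255, 345, 120, 16) (np.float64(509.8), np.float64(148.8)) [120.1  17.2] 5.9 tool delta mm [137.2  -0.   -0.3]
```

View pics/w3.png

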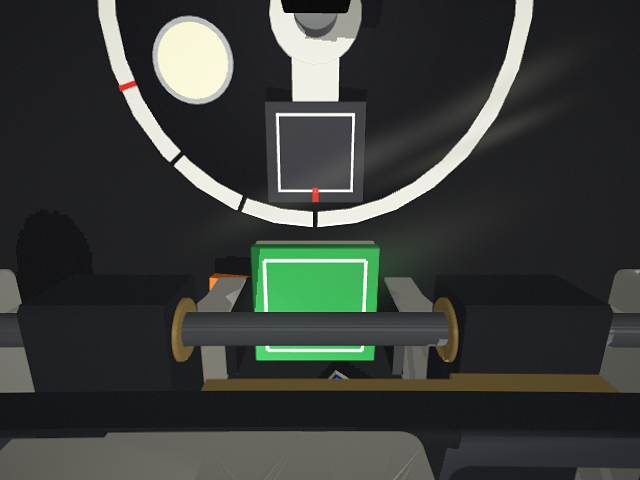

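Clear view: the nest outline spans (276–354, 113–191), and the held green plate (250–379, 244–360) is parallel to it.

```bash
cat > nest.py <<'E'
from h import *
def edge_corners(mask):
    # sub-pixel: minAreaRect of thin outline
    k=max(blobs(mask,20),key=lambda k:cv2.boundingRect(k)[2])
    return k
s=get_state();c=cam("wrist");g=cv2.cvtColor(c["pixels"],cv2.COLOR_BGR2GRAY);R=toolR(s)
def T(P): return ((P-s["tcp_pos"])@R*1000).round(1)
roi=np.zeros_like(g);roi[108:196,271:360]=1
m=((g>140)*roi).astype(np.uint8)*255
k=max(blobs(m,20),key=lambda k:cv2.boundingRect(k)[2]); print(cv2.boundingRect(k))
xy,wh,a=square(c,k,.031);print("nest outline",xy,wh,a,T(np.r_[xy/1000,.031]))
zt=s["tcp_pos"][2]-.0563
H=hsv(c);m=cv2.inRange(H,(50,90,50),(85,255,255));m[:235]=0
ys,xs=np.nonzero(m)
m2=cv2.morphologyEx(m,cv2.MORPH_CLOSE,np.ones((45,5)))
k=blobs(m2,500)[0];r=cv2.minAreaRect(k);print(r)
print("plate raw cols/rows",xs.min(),xs.max(),ys.min(),ys.max())
# straight edges at top face
for y in (250,255,300,357): 
    q=xs[ys==y]; print(y,q.min() if len(q) else None,q.max() if len(q) else None)
for x in (280,315,350):
    q=ys[xs==x]; print("col",x,q.min(),q.max(),T(plane(c,[[x,q.min()],[x,q.max()+1]],zt)))
# white outline on lid
H2=cv2.inRange(H,(0,0,170),(180,60,255));H2[:256]=0;H2[356:]=0
# viewer axis, centre of ring
E
python3 nest.py
```

```text
(276, 112, 79, 80)
nest outline [529.7 -46.6] [62.4 62.3] 6.0 [-59.4 207.8   0. ]
((316.5, 302.0), (116.0, 133.0), 90.0)
plate raw cols/rows 250 383 244 360
250 250 379
255 251 379
300 253 376
357 255 374
col 280 244 360 [[-27.8  56.3 -15.5]
 [ 30.1  56.3 -16.9]]
col 315 244 360 [[-27.8  56.3  -0.4]
 [ 30.2  56.3  -0.3]]
col 350 244 360 [[-27.8  56.3  14.7]
 [ 30.1  56.3  16.3]]
```

```bash
python3 - <<'E'
from h import *
s=get_state();c=cam("wrist");R=toolR(s);z=c["z_map"];K=np.array(c["intrinsics"])
def P(u,v):
    d=z[v,u]; p=cv2.undistortPoints(np.float64([[[u,v]]]),K,np.array(c["D"])).ravel()
    return ((c["o"]+c["R"]@np.array([p[0]*d,p[1]*d,d])-s["tcp_pos"])@R*1000).round(1)
for v in (241,243,245,247,255,270,290,305,348,355,359,360,361,363): print(v,P(315,v),P(256,v),P(374,v))
for u,v in((315,150),(315,118),(290,150)):print(u,v,P(u,v))
E
```

```text
241 [-26.2  66.4  -0.3] [ 24.5 239.3 -56.5] [ 24.5 239.3  56.7]
243 [-26.   63.9  -0.3] [-25.9  64.1 -27.1] [-25.7  64.8  26.5]
245 [-26.3  59.6  -0.4] [-26.8  57.9 -26.1] [-27.3  56.5  25.1]
247 [-26.8  55.   -0.4] [-26.6  55.9 -25.8] [-26.3  56.6  25.2]
255 [-23.1  55.3  -0.4] [-23.4  54.6 -25.7] [-23.5  54.1  24.9]
270 [-16.1  55.7  -0.4] [-15.9  56.1 -26.3] [-16.3  55.1  25.4]
290 [-7.  54.6 -0.4] [ -7.2  54.3 -26.4] [-7.5 53.7 25.6]
305 [ 0.7 55.4 -0.3] [  0.6  55.5 -26.9] [ 0.9 56.  26.3]
348 [22.4 55.  -0.3] [ 22.9  55.9 -27.9] [23.  56.1 27.3]
355 [25.9 54.8 -0.3] [ 26.7  56.  -28.1] [148.9 238.7  62.1]
359 [28.3 55.2 -0.3] [ 28.2  55.  -28. ] [153.3 238.2  62.2]
360 [1.555e+02 2.395e+02 2.000e-01] [155.  238.9 -62. ] [154.2 237.8  62.2]
361 [1.546e+02 2.364e+02 2.000e-01] [156.4 239.2 -62.1] [156.4 239.1  62.5]
363 [1.577e+02 2.375e+02 2.000e-01] [158.1 238.2 -62. ] [159.  239.4  62.6]
315 150 [-6.150e+01  2.078e+02 -1.000e-01]
315 118 [-8.600e+01  2.065e+02 -1.000e-01]
290 150 [-61.5 208.  -20.3]
```

Request:
{"fn": "apply_moves", "kwargs": {
  "rows": [
    [[-0.005,0.002,0],0],
    [[-0.02,0.01,0],0],
    [[-0.04,0.03,0],0],
    [[-0.055,0.06,0],0],
    [[-0.06,0.09,0],0],
    [[-0.06,0.11,0],0],
    [[-0.06,0.125,0],0],
    [[-0.06,0.13,0],0],
    [[-0.06,0.13,0],0],
    [[-0.06,0.13,0],0]
  ]
}}

```text
time_s: 8.2
tcp_pos: [0.53, -0.0476, 0.1099]
eef_rot: [-90.1, -0.0, 95.9]
contact_force: [-0.9, -1.1, 0.2]
gripper_width: 0.056
```

```bash
python3 - <<'E'
from h import *
print(get_state())
for n in ("wrist","scene","top"):
    c=cam(n);p=c["pixels"]
    if n=="scene": p=cv2.resize(p[220:330,180:340],None,fx=5,fy=5,interpolation=3)
    cv2.imwrite(f"pics/{n}4.png",p)
E
```

```text
{'time_s': 8.2, 'joints': array([ 1.60030087e+01,  1.83255725e+01, -3.02427433e+01,  1.11808360e-02,
       -4.13557755e+01, -1.01019011e+01]), 'qd': array([ 0.13240881, -0.17156262, -0.08107955,  0.0039494 ,  0.06945145,
        0.05871705]), 'joint_torque': array([-6.79546734e-02, -4.62214243e+01,  2.05936235e+01,  4.93642151e+00,
        2.02298944e-02,  2.71705634e-03]), 'tcp_pos': array([ 0.53002348, -0.04756243,  0.10989215]), 'eef_rot': array([-9.00760291e+01, -6.03027545e-03,  9.59094993e+01]), 'contact_force': array([-0.9088533 , -1.07502019,  0.18122024]), 'moment': array([ 0.00143352,  0.07482179, -0.00698021]), 'gripper_width': 0.055965862230457776}
```

View pics/wrist4.png

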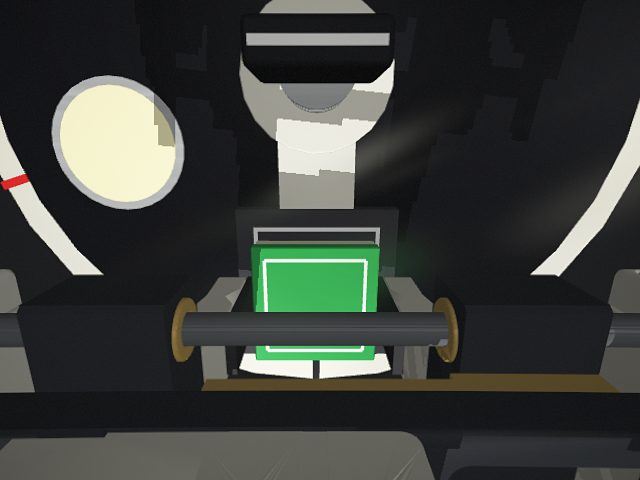

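View pics/scene4.png

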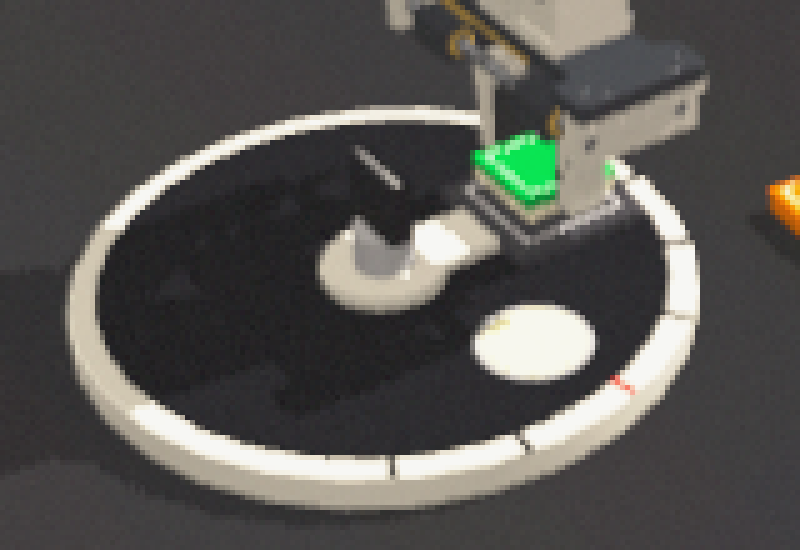

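```bash
python3 - <<'E'
from h import *
s=get_state();c=cam("wrist");R=toolR(s);g=cv2.cvtColor(c["pixels"],cv2.COLOR_BGR2GRAY).astype(int)
def T(P): return ((P-s["tcp_pos"])@R*1000).round(1)
print(g[222:250,270],g[222:250,345]); print(g[233,245:270],g[233,368:390])
a=[253,228];
for px in ([254,231],[379,231],[315,227.5],[315,200]): print(px,T(plane(c,[px],.031)))
E
```

```text
[ 44  43  42  40  48 103 172 167 167 132  32  40  41  41  41  41  39  35
  44 114 114 112  66  54  57  69  97 129] [ 41  40  40  40  44 103 172 168 167 131  37  39  42  42  44  42  43  40
  52 115 115 113  68  59  62  74  97 124]
[ 41  41  41  42  40  42  38  55 142 169 167 165  90  35  39  39  39  40
  39  41  39  38  40  38  39] [ 43  42  42  43  42  41  41 119 169 166 167 101  36  43  45  46  44  43
  44  43  45  43]
[254, 231] [[-27.6  78.8 -30.3]]
[379, 231] [[-27.7  78.8  31.1]]
[315, 227.5] [[-29.4  78.8  -0.3]]
[315, 200] [[-43.1  78.8  -0.3]]
```

Request:
{"fn": "apply_moves", "kwargs": {
  "rows": [
    [[0.001,0.003,0.0003],0],
    [[0.001,0.006,0.0003],0],
    [[0.001,0.008,0.0003],0],
    [[0.001,0.0085,0.0003],0],
    [[0.001,0.009,0.0003],0],
    [[0.001,0.009,0.0003],0]
  ]
}}

```text
time_s: 9.15
tcp_pos: [0.5292, -0.0467, 0.1002]
eef_rot: [-90.0, -0.0, 95.9]
contact_force: [0.4, 0.0, -0.2]
gripper_width: 0.0559
```

Request:
{"fn": "apply_moves", "kwargs": {
  "rows": [
    [[0,0,0],0],
    [[0,0,0],0],
    [[0,0,0],0],
    [[0,0,0],0],
    [[0,-0.01,0],0],
    [[0,-0.03,0],0],
    [[0,-0.06,0],0],
    [[0,-0.1,0],0],
    [[0.02,-0.13,0],0],
    [[0.045,-0.14,0],0],
    [[0.06,-0.14,0],0],
    [[0.06,-0.14,0],0]
  ],
  "gripper": 0.9
}}

```text
time_s: 10.65
tcp_pos: [0.5226, 0.0136, 0.2399]
eef_rot: [-90.0, -0.0, 96.0]
contact_force: [0.3, -0.3, -0.5]
gripper_width: 0.0789
```

```bash
python3 wl.py pics/w5.png; cat > chk.py <<'E'
from h import *
s=get_state();c=cam("wrist");g=cv2.cvtColor(c["pixels"],cv2.COLOR_BGR2GRAY);H=hsv(c);R=toolR(s)
def T(P): return ((P-s["tcp_pos"])@R*1000).round(1)
import sys
zt=float(sys.argv[1]);rng=G if sys.argv[2]=='G' else B
m=cv2.inRange(H,*rng);m[270:]=0
k=[k for k in blobs(m,500) if 230<k[:,0,0].mean()<400][0]
x,y,w,h=cv2.boundingRect(k)
xy,wh,a=square(c,k,zt);print("plate",xy,wh,a,T(np.r_[xy/1000,zt]),(x,y,w,h))
E
python3 chk.py .044 G
```

```text
10.65 [0.5226 0.0136 0.2399] [-89.98  -0.    95.97] [ 23.    8.7 -22.7  -0.  -58.7 -17. ]
G [314. 152.] (278, 115, 73, 75) (np.float64(529.3), np.float64(-44.3)) [61.7 62. ] 6.0 tool delta mm [-58.3  -0.   -0.6]
plate [529.5 -45.9] [55.8 55.3] 6.0 [-59.4 195.7  -1. ] (278, 116, 73, 74)
```

View pics/w5.png

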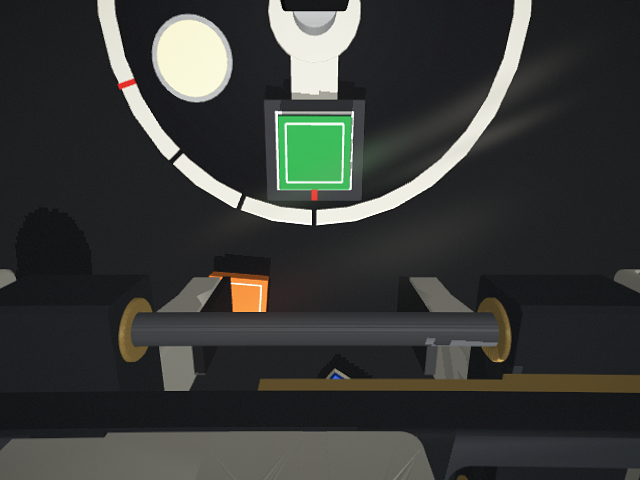

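The wrist picture shows the green plate inside the outline, at (278–351, 116–190). It measures within 1 mm of the nest centre and is aligned. Next is the blue plate.

Request:
{"fn": "apply_moves", "kwargs": {
  "rows": [
    [[0.006,0,0.001],1],
    [[0.02,0,0.002],4],
    [[0.045,0,0.005],8],
    [[0.08,0,0.01],14],
    [[0.115,0,0.015],21],
    [[0.15,0,0.02],27],
    [[0.18,0,0.023],32],
    [[0.195,0,0.025],35],
    [[0.202,0,0.026],36.2],
    [[0.202,0,0.026],36.2],
    [[0.202,0,0.026],36.2]
  ],
  "gripper": 1
}}

```text
time_s: 12.12
tcp_pos: [0.4764, 0.2106, 0.2401]
eef_rot: [-90.0, 0.0, 59.7]
contact_force: [0.4, 0.7, -0.2]
gripper_width: 0.0878
```

```bash
python3 wl.py pics/w6.png
```

```text
12.125 [0.4764 0.2106 0.2401] [-9.000e+01  2.000e-02  5.969e+01] [ 45.5   8.5 -22.9   0.  -58.6 -75.8]
B [316. 219.] (285, 189, 64, 61) (np.float64(475.4), np.float64(212.0)) [55.7 56.4] 59.7 tool delta mm [ 0.7 -0.   1.6]
```

View pics/w6.png

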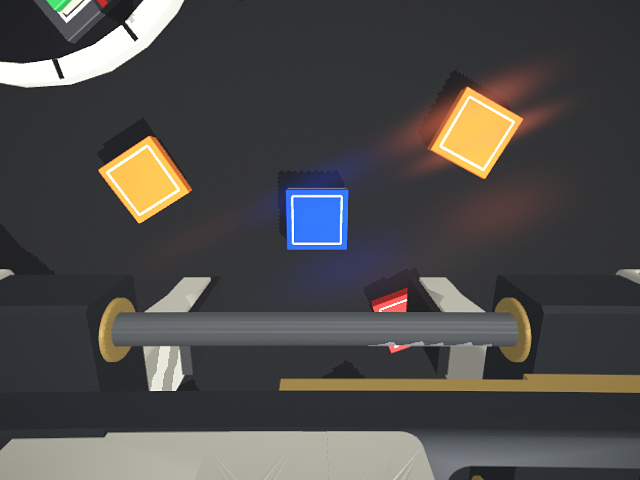

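The blue plate is centred at (316,219) and square to the jaws. The red look-alike at (388,310) is clear of the fingers.

Request:
{"fn": "apply_moves", "kwargs": {
  "rows": [
    [[0.001,0.02,0.0015],0],
    [[0.001,0.05,0.0015],0],
    [[0.001,0.09,0.0015],0],
    [[0.001,0.125,0.0015],0],
    [[0.001,0.15,0.0015],0],
    [[0.001,0.163,0.0015],0],
    [[0.001,0.17,0.0015],0],
    [[0.001,0.17,0.0015],0],
    [[0.001,0.17,0.0015],0]
  ]
}}

```text
time_s: 13.3
tcp_pos: [0.476, 0.2131, 0.071]
eef_rot: [-90.0, -0.1, 59.7]
contact_force: [0.7, 0.1, 0.4]
gripper_width: 0.0878
```

Request:
{"fn": "apply_moves", "kwargs": {
  "rows": [
    [[0,0,0],0],
    [[0,0,0],0],
    [[0,0,0],0],
    [[0,0,0],0],
    [[0,0,0],0],
    [[0,0,0],0],
    [[0,-0.01,0],0],
    [[0,-0.03,0],0],
    [[0,-0.07,0],0],
    [[0,-0.12,0],0],
    [[0,-0.16,0],0],
    [[0,-0.17,0],0],
    [[0,-0.17,0],0]
  ],
  "gripper": 0.5,
  "grip_force": 20
}}

```text
time_s: 14.92
tcp_pos: [0.4755, 0.2128, 0.2408]
eef_rot: [-90.0, -0.1, 59.7]
contact_force: [-0.1, -0.3, -1.3]
gripper_width: 0.056
```

```bash
python3 - <<'E'
from h import *
s=get_state();R=toolR(s);p=s["tcp_pos"];print(p,s["eef_rot"])
u=np.radians(96.0);n=np.array([.5297,-.0463,0]);t=n+.06*np.array([np.cos(u),np.sin(u),0]);t[2]=.24
print(((t-p)@R*1000).round(1), s["eef_rot"][2]-96)
E
```

```text
[0.47549267 0.21282485 0.24083397] [-9.00078422e+01 -8.87757044e-02  5.96820836e+01]
[-148.     0.6 -142.1] -36.31791642891356
```

Request:
{"fn": "apply_moves", "kwargs": {
  "rows": [
    [[-0.004,0,-0.004],-1],
    [[-0.014,0,-0.014],-4],
    [[-0.033,0,-0.032],-8],
    [[-0.059,0,-0.057],-14],
    [[-0.085,0,-0.082],-21],
    [[-0.11,0,-0.106],-27],
    [[-0.13,0,-0.125],-32],
    [[-0.143,0,-0.137],-35],
    [[-0.148,0,-0.142],-36.3],
    [[-0.148,0,-0.142],-36.3],
    [[-0.148,0,-0.142],-36.3]
  ]
}}

```text
time_s: 16.3
tcp_pos: [0.5233, 0.0138, 0.2398]
eef_rot: [-90.0, 0.0, 96.0]
contact_force: [-0.1, 0.9, -0.1]
gripper_width: 0.0558
```

```bash
python3 wl.py pics/w7.png;python3 chk.py .0445 G; python3 - <<'E'
from h import *
s=get_state();c=cam("wrist");R=toolR(s);z=c["z_map"];K=np.array(c["intrinsics"])
def P(u,v):
    d=z[v,u]; p=cv2.undistortPoints(np.float64([[[u,v]]]),K,np.array(c["D"])).ravel()
    return ((c["o"]+c["R"]@np.array([p[0]*d,p[1]*d,d])-s["tcp_pos"])@R*1000).round(1)
for v in list(range(236,250,1))+[270,290,305]+list(range(350,363)): print(v,P(315,v))
for u in list(range(248,256))+list(range(374,384)): print(u,P(u,265))
E
```

```text
16.3 [0.5233 0.0138 0.2398] [-8.996e+01  1.000e-02  9.598e+01] [ 23.    8.7 -22.6  -0.  -58.7 -17. ]
G [315. 151.] (279, 115, 73, 75) (np.float64(529.2), np.float64(-44.2)) [61.7 62. ] 6.0 tool delta mm [-58.3   0.    0.2]
B [315. 284.] (266, 257, 98, 55) (np.float64(516.8), np.float64(77.4)) [90.7 55.5] 6.0 tool delta mm [64.  -0.  -0.2]
B [315. 265.] (250, 239, 130, 73) (np.float64(517.8), np.float64(68.7)) [119.3  73. ] 6.0 tool delta mm [55.2 -0.  -0.2]
B [315. 351.] (255, 346, 120, 10) (np.float64(509.4), np.float64(148.5)) [119.9  10.3] 6.0 tool delta mm [135.4  -0.   -0.2]
plate [529.5 -45.9] [55.7 55.2] 6.0 [-6.010e+01  1.955e+02  1.000e-01] (279, 115, 74, 74)
236 [-28.1  67.9  -0.3]
237 [-28.   66.9  -0.3]
238 [-28.   65.1  -0.3]
239 [-28.8  60.5  -0.4]
240 [-29.1  58.1  -0.4]
241 [-28.8  57.4  -0.4]
242 [-28.6  56.7  -0.4]
243 [-28.4  55.8  -0.4]
244 [-27.9  55.8  -0.4]
245 [-27.4  55.9  -0.4]
246 [-26.9  56.2  -0.4]
247 [-26.1  57.3  -0.4]
248 [-26.2  55.5  -0.4]
249 [-25.8  55.6  -0.4]
270 [-15.9  56.2  -0.4]
290 [-6.5 55.7 -0.3]
305 [ 0.9 55.9 -0.3]
350 [23.8 55.7 -0.3]
351 [24.4 55.8 -0.3]
352 [25.2 56.2 -0.3]
353 [25.4 55.7 -0.3]
354 [26.3 56.2 -0.3]
355 [1.500e+02 2.403e+02 2.000e-01]
356 [1.507e+02 2.396e+02 2.000e-01]
357 [1.524e+02 2.403e+02 2.000e-01]
358 [1.535e+02 2.402e+02 2.000e-01]
359 [1.551e+02 2.407e+02 2.000e-01]
360 [1.565e+02 2.410e+02 2.000e-01]
361 [1.572e+02 2.402e+02 2.000e-01]
362 [1.588e+02 2.408e+02 2.000e-01]
248 [ 49.2 239.9 -65.5]
249 [ 49.8 241.8 -64.9]
250 [ 49.1 239.8 -63.5]
251 [ 48.9 239.4 -62.4]
252 [-18.1  56.5 -28. ]
253 [-18.1  56.3 -27.6]
254 [-18.5  55.5 -27. ]
255 [-18.4  55.8 -26.6]
374 [-18.3  56.1  25.5]
375 [-18.2  56.3  26. ]
376 [-18.3  55.8  26.3]
377 [-18.7  54.7  26.5]
378 [-18.   56.8  27.4]
379 [ 49.5 241.   63. ]
380 [ 49.3 240.4  63.9]
381 [ 49.  239.5  64.6]
382 [ 49.5 240.9  65.9]
383 [ 49.1 239.7  66.6]
```

View pics/w7.png

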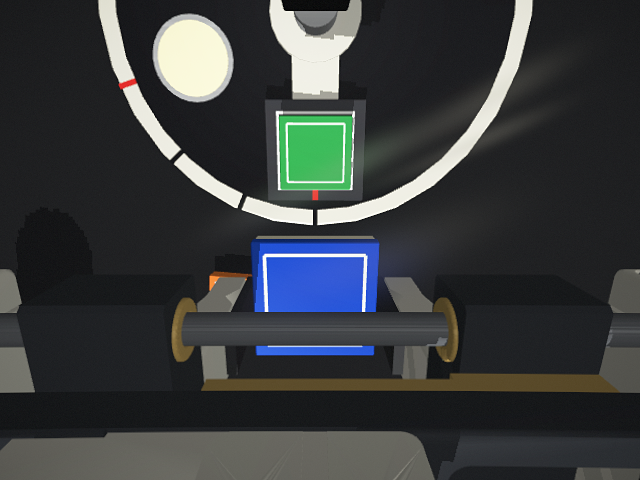

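Blue is held flat at (252–378, 239–354), about 2 mm nearer the axis in the hand than green was. I'm correcting for that and lowering it onto green.

Request:
{"fn": "apply_moves", "kwargs": {
  "rows": [
    [[-0.005,0.002,0],0],
    [[-0.02,0.01,0],0],
    [[-0.04,0.03,0.0004],0],
    [[-0.055,0.06,0.0004],0],
    [[-0.059,0.085,0.0004],0],
    [[-0.059,0.1,0.0004],0],
    [[-0.059,0.108,0.0004],0],
    [[-0.059,0.112,0.0004],0],
    [[-0.059,0.115,0.0004],0],
    [[-0.059,0.115,0.0004],0]
  ]
}}

```text
time_s: 17.7
tcp_pos: [0.5294, -0.0451, 0.1255]
eef_rot: [-90.0, -0.0, 96.0]
contact_force: [0.5, 1.9, -0.6]
gripper_width: 0.0561
```

```bash
python3 - <<'E'
from h import *
s=get_state();print(s["tcp_pos"],s["eef_rot"],s["contact_force"])
c=cam("wrist");cv2.imwrite("pics/w8.png",c["pixels"])
p=cam("scene")["pixels"];cv2.imwrite("pics/s8.png",cv2.resize(p[220:330,180:340],None,fx=5,fy=5,interpolation=3))
E
```

```text
[ 0.52942344 -0.04511969  0.12549156] [-9.00348625e+01 -3.68271727e-03  9.60151541e+01] [ 0.50587755  1.88845645 -0.58513729]
```

View pics/w8.png

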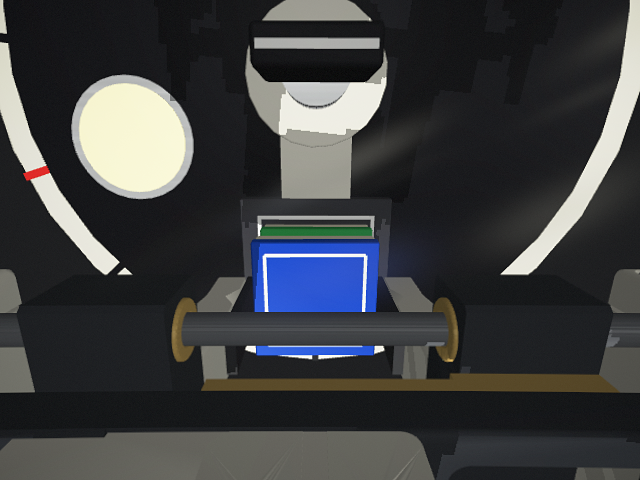

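View pics/s8.png

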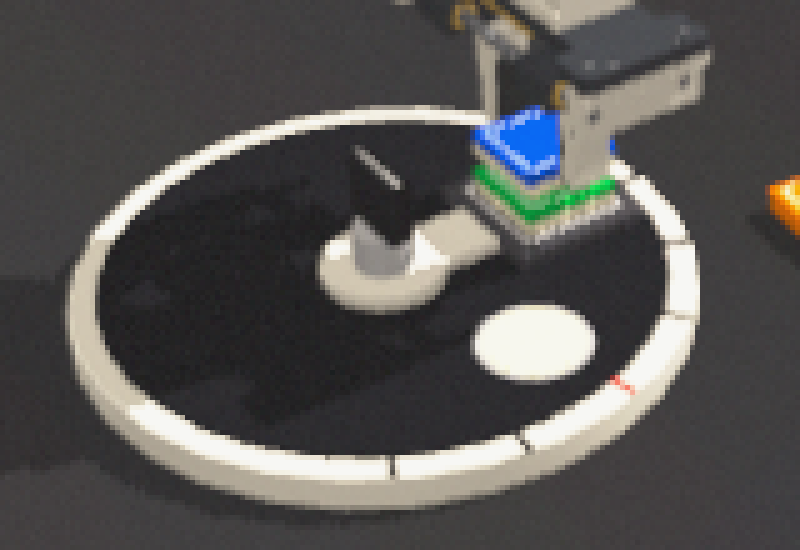

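```bash
python3 - <<'E'
from h import *
s=get_state();c=cam("wrist");R=toolR(s);H=hsv(c)
def T(P): return ((P-s["tcp_pos"])@R*1000).round(1)
m=cv2.inRange(H,*G);m[245:]=0;m[:215]=0;k=blobs(m,50)[0];x,y,w,h=cv2.boundingRect(k);print(x,y,w,h)
for col in(280,316,350):print(col,np.nonzero(m[:,col])[0][[0,-1]])
print(T(plane(c,[[x-.5,y+1],[x+w-.5,y+1],[316,y-.5]],.045)))
E
```

```text
260 227 112 9
280 [227 235]
316 [227 235]
350 [227 235]
[[-28.7  80.6 -27.8]
 [-28.7  80.6  27.7]
 [-29.5  80.6   0.2]]
```

Green's front edge is at −29.5 mm and blue's at about −29.4 mm, so they line up. Lowering and releasing.

Request:
{"fn": "apply_moves", "kwargs": {
  "rows": [
    [[0,0.003,0.0002],0],
    [[0,0.006,0.0002],0],
    [[0,0.008,0.0002],0],
    [[0,0.009,0.0002],0],
    [[0,0.0095,0.0002],0],
    [[0,0.0095,0.0002],0]
  ]
}}

```text
time_s: 18.6
tcp_pos: [0.5291, -0.0454, 0.1156]
eef_rot: [-90.0, 0.0, 96.0]
contact_force: [-0.3, -0.1, -0.2]
gripper_width: 0.0559
```

Request:
{"fn": "apply_moves", "kwargs": {
  "rows": [
    [[0,0,0],0],
    [[0,0,0],0],
    [[0,0,0],0],
    [[0,0,0],0],
    [[0,-0.01,0],0],
    [[0,-0.03,0],0],
    [[0,-0.06,0],0],
    [[0,-0.095,0],0],
    [[0.02,-0.115,0],0],
    [[0.045,-0.124,0],0],
    [[0.06,-0.124,0],0],
    [[0.06,-0.124,0],0]
  ],
  "gripper": 0.9
}}

```text
time_s: 20.1
tcp_pos: [0.5225, 0.015, 0.2396]
eef_rot: [-90.0, -0.0, 96.1]
contact_force: [0.0, -0.5, 0.3]
gripper_width: 0.0788
```

```bash
python3 wl.py pics/w9.png; python3 chk.py .0585 B;python3 - <<'E'
from h import *
c=cam("wrist");p=c["pixels"];cv2.imwrite("pics/w9z.png",cv2.resize(p[0:240,170:460],None,fx=2.4,fy=2.4,interpolation=3))
p=cam("scene")["pixels"];cv2.imwrite("pics/s9.png",cv2.resize(p[220:330,180:340],None,fx=5,fy=5,interpolation=3))
s=get_state();R=toolR(s)
def T(P): return ((P-s["tcp_pos"])@R*1000).round(1)
# knob bar top metal strip / bar in z_map
g=cv2.cvtColor(c["pixels"],cv2.COLOR_BGR2GRAY)
E
```

```text
20.1 [0.5225 0.015  0.2396] [-89.99  -0.    96.07] [ 23.2   8.7 -22.7  -0.  -58.6 -17.1]
B [314. 150.] (276, 112, 78, 78) (np.float64(529.2), np.float64(-44.1)) [64.6 64.3] 6.1 tool delta mm [-59.5  -0.   -0.4]
plate [529.4 -45.8] [55.5 55.3] 6.1 [-60.7 180.8  -0.7] (276, 113, 77, 78)
```

View pics/w9z.png

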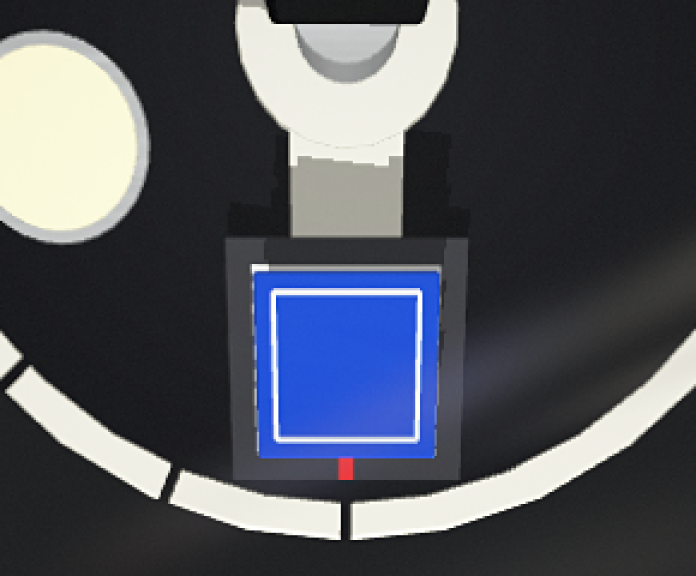

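View pics/s9.png

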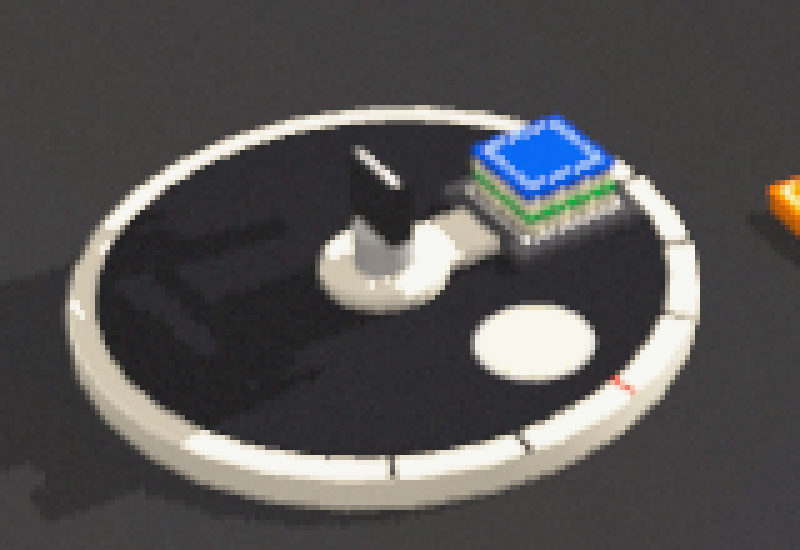

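The pile is square: blue is at (529.4, −45.8) and green at (529.5, −45.9), both in mm. Next is the knob.

Request:
{"fn": "apply_moves", "kwargs": {
  "rows": [
    [[-0.006,0,0],-3],
    [[-0.018,0,0],-10],
    [[-0.036,0,0],-20],
    [[-0.054,0,0],-30],
    [[-0.072,0,0],-40],
    [[-0.09,0,0],-50],
    [[-0.108,0,0],-60],
    [[-0.126,0,0],-70],
    [[-0.143,0,0],-79],
    [[-0.155,0,0],-86],
    [[-0.1615,0,0],-90],
    [[-0.1615,0,0],-90],
    [[-0.1615,0,0],-90]
  ],
  "gripper": 0.6
}}

```text
time_s: 21.92
tcp_pos: [0.5395, -0.1465, 0.2394]
eef_rot: [-90.0, -0.0, -174.1]
contact_force: [-0.4, 0.5, -0.1]
gripper_width: 0.0526
```

```bash
python3 wl.py pics/w10.png
```

```text
21.925 [ 0.5395 -0.1465  0.2394] [-9.0000e+01 -3.0000e-02 -1.7413e+02] [  4.9  12.1 -18.4  -0.  -59.5  91. ]
B [186. 230.] (146, 197, 80, 70) (np.float64(515.8), np.float64(-31.2)) [65.2 66.5] 6.0 tool delta mm [  11.8    0.  -117.1]
```

View pics/w10.png

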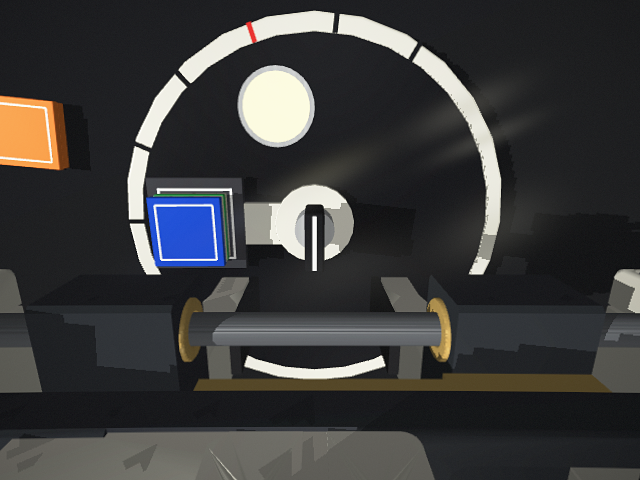

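```bash
python3 - <<'E'
from h import *
s=get_state();c=cam("wrist");R=toolR(s);g=cv2.cvtColor(c["pixels"],cv2.COLOR_BGR2GRAY).astype(int)
def T(P): return ((P-s["tcp_pos"])@R*1000).round(1)
print(g[240,295:335]);print(g[200:285,314]);
print(T(plane(c,[[314.5,215.5],[314.5,270.5],[305,240],[323,240]],.089)))
H=hsv(c);m=cv2.inRange(H,(0,0,130),(180,70,255));m[275:]=0
u=[];
# ring outer boundary -> circle at z=.022
k=blobs(m,500)[0];P=plane(c,k.reshape(-1,2).astype(float),.022)[:,:2]
r=np.hypot(*(P-[.54,-.1455]).T);Q=P[r>.157]
A=np.c_[2*Q,np.ones(len(Q))];x=np.linalg.lstsq(A,(Q**2).sum(1),rcond=None)[0];print("ring",x[:2],np.sqrt(x[2]+x[0]**2+x[1]**2),len(Q))
E
```

```text
[238 239 223 188 193 193 193 199 200 206  20  33  33  36  35  33  34 115
 255 250 251 255  15  33  34  34  35  31  23  54 130 126 125 123 125 123
 126 153 159 158]
[236 237 239 241 126  20  25  26  27  25  23  22  20  21  25  58 181 255
 251 250 250 250 250 250 250 250 250 250 250 250 250 250 250 250 250 250
 250 250 250 250 250 249 250 249 250 249 249 250 249 250 250 249 249 249
 249 249 249 249 249 249 249 249 249 248 248 248 248 248 248 251 255  29
  40  42  44  44  45  45  43  44  41  43  45  45  43]
[[-20.8 150.5  -0.3]
 [ 19.7 150.5  -0.3]
 [ -3.2 150.5  -6.9]
 [ -3.2 150.5   5.7]]
ring [0. 0.] 0.0 0
```

The bar is square to the jaws, its top strip at (312–317, 216–270), and its centre is within 0.6 mm of the tool axis. Descending to pinch it.

Request:
{"fn": "apply_moves", "kwargs": {
  "rows": [
    [[-0.0005,0.02,-0.0004],0],
    [[-0.0005,0.05,-0.0004],0],
    [[-0.0005,0.08,-0.0004],0],
    [[-0.0005,0.1,-0.0004],0],
    [[-0.0005,0.11,-0.0004],0],
    [[-0.0005,0.115,-0.0004],0],
    [[-0.0005,0.115,-0.0004],0],
    [[-0.0005,0.115,-0.0004],0]
  ]
}}

```text
time_s: 23.02
tcp_pos: [0.5405, -0.1459, 0.1254]
eef_rot: [-90.0, 0.1, -174.0]
contact_force: [-0.6, 0.4, 0.3]
gripper_width: 0.0526
```

Request:
{"fn": "apply_moves", "kwargs": {
  "rows": [
    [[0,0,0],0],
    [[0,0,0],0],
    [[0,0,0],0],
    [[0,0,0],0],
    [[0,0,0],0],
    [[0,0,0],0],
    [[0,0,0],0]
  ],
  "gripper": 0.05,
  "grip_force": 50
}}

```text
time_s: 23.9
tcp_pos: [0.5401, -0.1461, 0.1247]
eef_rot: [-90.0, -0.0, -174.0]
contact_force: [0.4, -3.3, -0.4]
gripper_width: 0.0138
```

```bash
python3 - <<'E'
from h import *
print(get_state())
E
```

```text
{'time_s': 23.9, 'joints': array([ 4.91831859e+00,  1.93470953e+01, -2.59250893e+01,  2.71607408e-02,
       -4.47292307e+01,  9.10533217e+01]), 'qd': array([-0.00464878, -0.03820778,  0.097726  , -0.00678824, -0.04808887,
        0.06830563]), 'joint_torque': array([ 2.31778152e+00, -4.95859659e+01,  2.20363140e+01,  4.12773550e+00,
       -1.42274529e-02,  2.87753023e-02]), 'tcp_pos': array([ 0.54013236, -0.14613378,  0.12468174]), 'eef_rot': array([-8.99809152e+01, -1.76967545e-03, -1.74009064e+02]), 'contact_force': array([ 0.43895704, -3.26060445, -0.3996157 ]), 'moment': array([-1.6218069 , -0.08552141, -0.03699822]), 'gripper_width': 0.01383667640691577}
```

Request:
{"fn": "apply_moves", "kwargs": {
  "rows": [
    [[0,0,0],0.5],
    [[0,0,0],1.5],
    [[0,0,0],3],
    [[0,0,0],4.5],
    [[0,0,0],6],
    [[0,0,0],8],
    [[0,0,0],10],
    [[0,0,0],12],
    [[0,0,0],14],
    [[0,0,0],16],
    [[0,0,0],18],
    [[0,0,0],20],
    [[0,0,0],21.5],
    [[0,0,0],23],
    [[0,0,0],24],
    [[0,0,0],24]
  ]
}}

```text
time_s: 25.9
tcp_pos: [0.5401, -0.1463, 0.1247]
eef_rot: [-90.0, 0.0, 162.0]
contact_force: [0.8, -6.6, -0.5]
gripper_width: 0.0135
```

```bash
cat > look.py <<'E'
from h import *
import sys
t=sys.argv[1]
s=get_state();print(s["time_s"],s["tcp_pos"].round(4),s["eef_rot"].round(2),s["contact_force"].round(1),s["moment"].round(3),s["gripper_width"])
p=cam("scene")["pixels"];cv2.imwrite(f"pics/s{t}.png",cv2.resize(p[220:330,180:340],None,fx=5,fy=5,interpolation=3))
p=cam("top")["pixels"];cv2.imwrite(f"pics/t{t}.png",cv2.resize(p[160:330,290:490],None,fx=3.5,fy=3.5,interpolation=3))
p=cam("wrist")["pixels"];cv2.imwrite(f"pics/w{t}.png",p)
E
python3 look.py 11
```

```text
25.9 [ 0.5401 -0.1463  0.1247] [-8.9970e+01  1.0000e-02  1.6197e+02] [ 0.8 -6.6 -0.5] [-2.453 -0.116  0.13 ] 0.01352310062498973
```

View pics/s11.png

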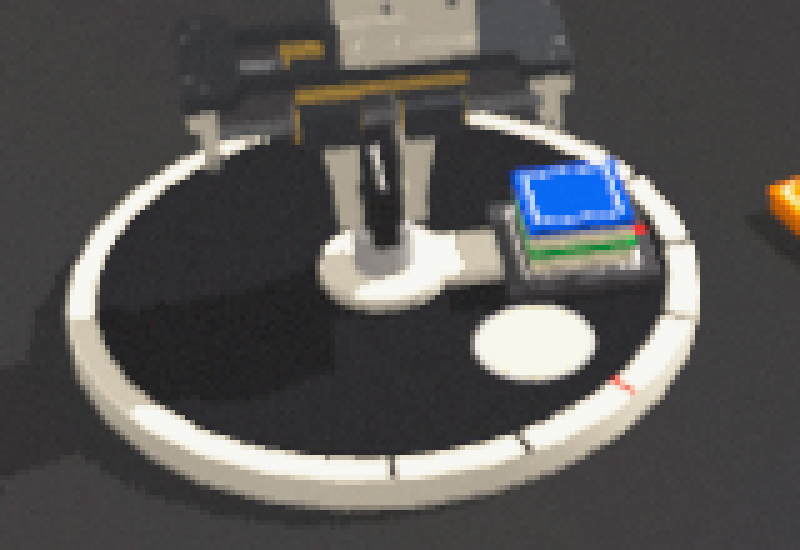

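View pics/w11.png

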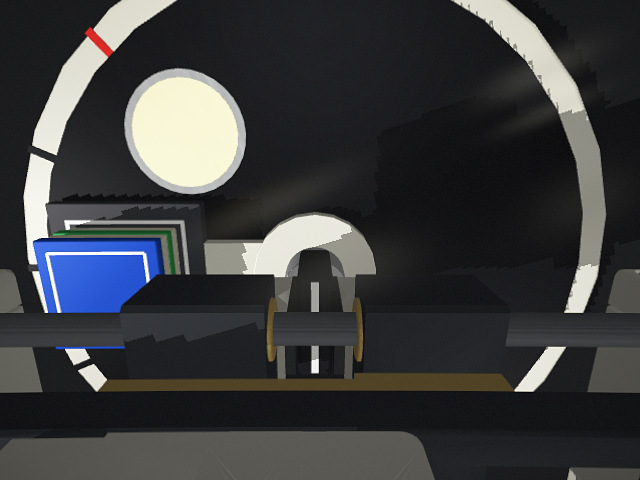

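View pics/t11.png

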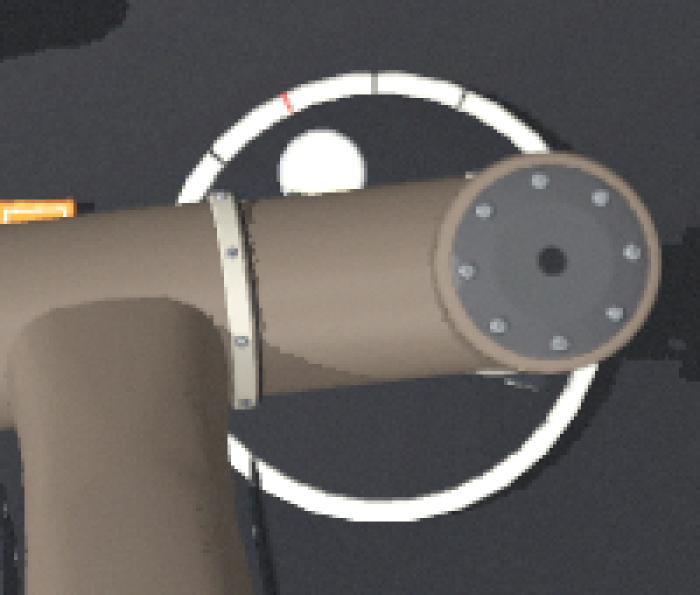

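The scene picture shows the tray at the first stop, the pile intact at about (575,215) and the knob following the jaws. Continuing.

Request:
{"fn": "apply_moves", "kwargs": {
  "rows": [
    [[0,0,0],1],
    [[0,0,0],2.5],
    [[0,0,0],4],
    [[0,0,0],6],
    [[0,0,0],8],
    [[0,0,0],10],
    [[0,0,0],12],
    [[0,0,0],14],
    [[0,0,0],16],
    [[0,0,0],18],
    [[0,0,0],20],
    [[0,0,0],22],
    [[0,0,0],24],
    [[0,0,0],26],
    [[0,0,0],28],
    [[0,0,0],30],
    [[0,0,0],31.5],
    [[0,0,0],33],
    [[0,0,0],34],
    [[0,0,0],34]
  ]
}}

```text
time_s: 28.55
tcp_pos: [0.5399, -0.1466, 0.1247]
eef_rot: [-89.9, 0.0, 128.0]
contact_force: [0.2, -7.8, -0.7]
gripper_width: 0.0138
```

Request:
{"fn": "apply_moves", "kwargs": {
  "rows": [
    [[0,0,0],1],
    [[0,0,0],2.5],
    [[0,0,0],4],
    [[0,0,0],6],
    [[0,0,0],8],
    [[0,0,0],10],
    [[0,0,0],11.5],
    [[0,0,0],13],
    [[0,0,0],14],
    [[0,0,0],14],
    [[0,0,0],14]
  ]
}}

```text
time_s: 29.92
tcp_pos: [0.5398, -0.1466, 0.1247]
eef_rot: [-89.9, 0.0, 114.0]
contact_force: [-0.5, -8.9, 0.0]
gripper_width: 0.0139
```

```bash
python3 look.py 12
```

```text
29.925 [ 0.5398 -0.1466  0.1247] [-8.9940e+01  3.0000e-02  1.1398e+02] [-0.5 -8.9  0. ] [-2.951  0.038  0.118] 0.013853258235588986
```

View pics/s12.png

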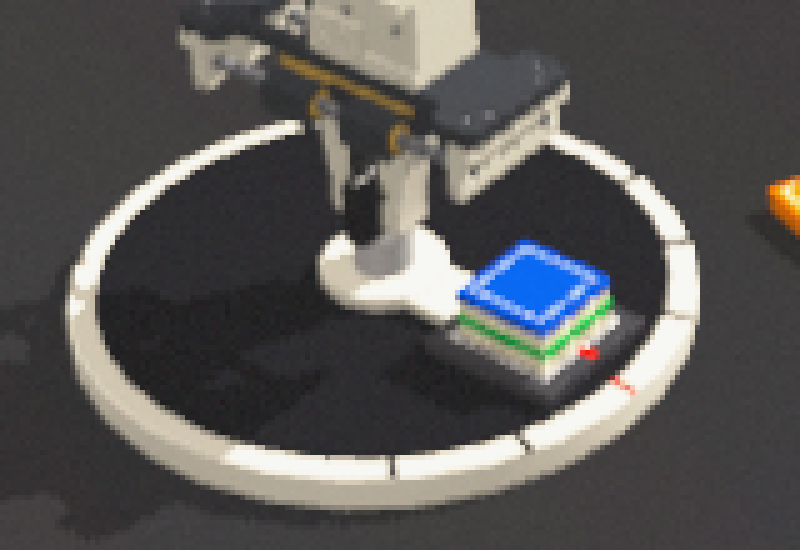

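View pics/w12.png

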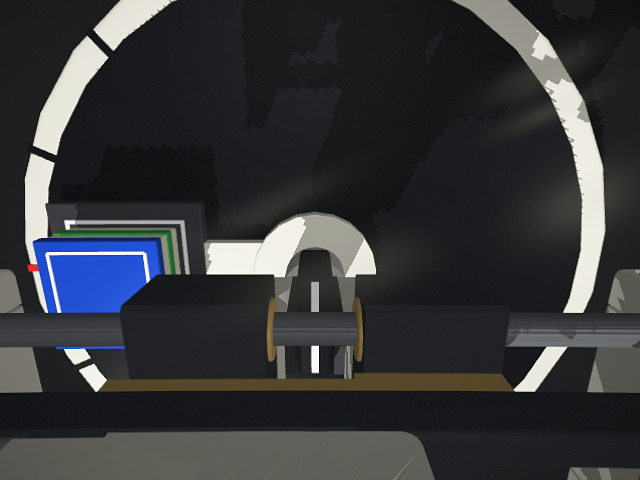

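View pics/t12.png

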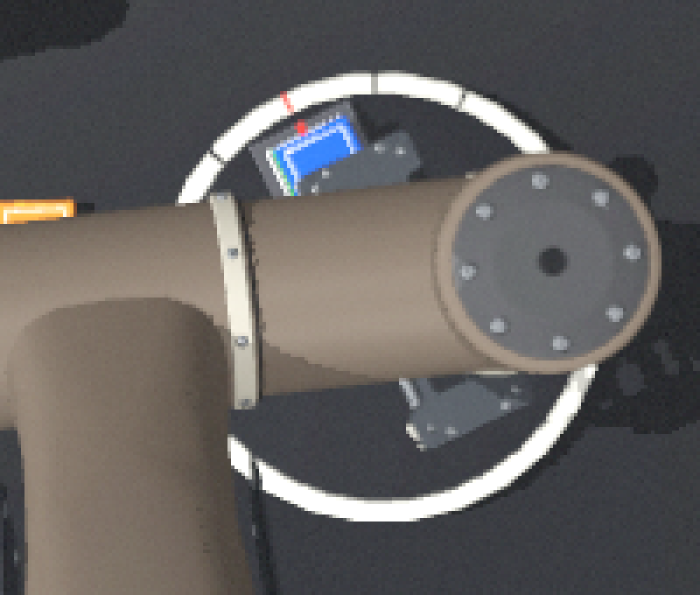

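The wrist view matches the 24° one, so the knob hasn't slipped, and the red tray mark is close to the red tick. I'm measuring the bearings and the pile.

```bash
python3 - <<'E'
from h import *
ax=np.array([.5401,-.1460])
c=cam("scene");H=hsv(c)
m=cv2.inRange(H,(0,110,100),(6,255,255))|cv2.inRange(H,(172,110,100),(180,255,255))
ct=cv2.findContours(m,cv2.RETR_EXTERNAL,cv2.CHAIN_APPROX_NONE)[0]
for k in ct:
    u=k.reshape(-1,2).mean(0)
    if 280<u[0]<320 and 270<u[1]<310:
        for z in(.031,.022):
            P=plane(c,[u],z)[0];d=P[:2]-ax;print(u,z,np.hypot(*d).round(4),np.degrees(np.arctan2(d[1],d[0])).round(2))
mb=cv2.inRange(H,*B);mb[:262]=0;mb[320:]=0;mb[:,:255]=0;mb[:,310:]=0
k=blobs(mb,100)[0];xy,wh,a=square(c,k,.0585);d=xy/1000-ax
print("blue",xy,wh,a,np.hypot(*d),np.degrees(np.arctan2(d[1],d[0])))
# wrist: green/blue vs outline front edges
E
```

```text
[305. 297.] 0.031 0.169 20.49
[305. 297.] 0.022 0.1617 23.58
[302.66666667 295.33333333] 0.031 0.1602 20.99
[302.66666667 295.33333333] 0.022 0.153 24.28
[297.71428571 290.28571429] 0.031 0.1376 24.27
[297.71428571 290.28571429] 0.022 0.1307 28.34
blue [ 633.3 -104.5] [59.6 60.5] 23.4 0.10202200742976973 24.002404419612805
```

Request:
{"fn": "apply_moves", "kwargs": {
  "rows": [
    [[0,0,0],0],
    [[0,0,0],0],
    [[0,0,0],0],
    [[0,0,0],0],
    [[0,0,0],0],
    [[0,0,0],0],
    [[0,0,0],0],
    [[0,0,0],0]
  ]
}}

```text
time_s: 31.12
tcp_pos: [0.5398, -0.1466, 0.1247]
eef_rot: [-89.9, 0.0, 114.0]
contact_force: [0.1, -9.2, -0.2]
gripper_width: 0.0136
```

```bash
python3 - <<'E'
from h import *
c=cam("scene");H=hsv(c)
mb=cv2.inRange(H,*B);mb[:262]=0;mb[320:]=0;mb[:,:255]=0;mb[:,310:]=0
k=blobs(mb,100)[0];xy,wh,a=square(c,k,.0585);d=xy/1000-[.5401,-.146]
print("blue",xy,a,np.degrees(np.arctan2(d[1],d[0])))
print(close_job())
E
```

```text
blue [ 633.3 -104.5] 23.4 24.002404419612805
the job is handed in; nothing more can be done
None
```

I put the green plate in the outline, stacked the blue plate on it and turned the knob 72° clockwise to the third stop. The job was handed in at about 31 s with the gripper still holding the knob at 50 N.

- **Pile before the turn:** both plates measured within about 1 mm of the nest centre and of each other, with their sides parallel to the outline.
- **Knob at the end:** the tool had turned 72.0° with no visible slip between jaws and bar. The blue plate's bearing from the axis was 24.0° and the tray mark's was 24.3°; 24° was expected, and the red tick read between 23.6° and 24.3°. The bearing was unchanged after a second of holding.
- **Pile at the end:** the wrist view looked the same at the third stop as at the first. The side angle of the blue plate in the scene camera read 23.4°, which is 0.6° off; I put that down to the coarse pixels in that view.
- **Side force:** a steady sideways force of about 9 N remained at the wrist, well under the limit, probably from the tool being slightly off the axis.
- **Other objects:** I planned every move clear of the cactus, slide box and lens, but did not measure their positions again at the end.

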